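# Unhook the bead frame and stand it in its rest

## Robot

A 6-joint arm with a two-finger parallel gripper is mounted at the origin on the work surface. World frame = base frame: x ahead of the robot, y to its left, z up, the work surface at z = 0. Lengths are in mm, angles in rad, forces in N, time in s.
With the tool pointing down it reaches from about 350 to 875 mm from the base axis. Payload 4.2 kg.
Tool frame: the origin (TCP) lies midway between the tips of the shut fingers; the grasp point (between the pads) lies 19 mm behind it; z points along the fingers, y is the direction in which the jaws open and shut (so a half turn about z gives the same grasp; the last joint's range is limited). The gripper opens to 85 mm and grips with 20 to 120 N. Pads are 22 mm wide; open, the fingers measure 114 mm over their backs; the gripper's body (76 mm by 85 mm) begins 54 mm behind the grasp point. The pads swing forward as they close: fully open they stand 13 mm farther back than shut.
Start: joints at [-1.066, 0.385, 0.008, 0, -1.194, -0.259], TCP at [152.1, -606.189, 208.412] pointing down, gripper open.
Joint ranges: [-3.14, 3.14], [-1.21, 2.06], [-1.07, 1.41], [-3.16, 2.05], [-2.99, -0.16], [-3.1, 3.1]. Speed limits (rad/s): [2.79, 2.79, 3.14, 3.14, 3.14, 3.14].

## Interface

Orientations are given as a unit quaternion [x, y, z, w].
In Python, from bench import read_state, get_image, job_done, search_frame, regions_of gives the robot as it stands.
- The arm moves only by the tool servo_tool, never from a script. Its arguments are lists of equal length, an entry for each row: "turn": the turn, a rotation vector about the world's x, y, z in rad, a list of three; "dp": the shift along the world's x, y, z in m, a list of three; "fingers": the finger opening in m, from 0 to 0.0854. In form: {"turn": [[rx, ry, rz], ...], "dp": [[tx, ty, tz], ...], "fingers": [fingers, ...]}. A call has exactly 5 rows; each row shifts and turns the pose as measured when the row begins; what a row does not reach is not made up. A row lasts 1/8 s, in which the tool goes at most 62.5 mm and 10.7 degrees, less where a joint would pass 70% of its speed; a pose out of reach is approached as far as the arm can. A call is refused whole if a number of a shift passes 0.0625 or a number of a turn 0.188, either way. A call with a gripper value outside its range is refused whole. The fingers move at their own pace and stop on an object; the grip force is fixed at half the most. Time passes only in rows, so rows that do not move let the fingers close, or fill a call up. It gives the time, the measured TCP pose, the force and the opening at its end, in the units of the state.
- read_state(): the state, without advancing time (a new reading comes with each control period).
- get_image(name): name is "scene" or "top"; returns a dict with "img" (400x640x3 uint8, red, green, blue), "vfov" (degrees; the focal length in pixels is half the picture's height over the tangent of half this angle, whatever the lens; pixels are square), "cx", "cy" (the principal point, pixels), "world_from_camera" (4x4, takes a point from camera to world coordinates). Camera axes: x right, y down, z forward; pixel columns grow to the right and rows downward; lengths in mm; the calibration is good to about 2 mm. A picture is of the moment at which its call begins. There is no depth.
- job_done(): hands the job in, once; it reports no verdict.
Trained networks look in the newest picture that a camera, given by its name, has taken for a name from the list of things; names that differ only in an ending like _2 or _b are one class to them, and where a whole thing is asked for, a point or a joint stands for the part that bears it (a point fixed in the world has none). Each returns a list of dicts, best first, with "score" (0 to 1); they miss things now and then, are a little off and sometimes report something else, mostly with a low value. They report only what shows in the picture. A call takes as long as a camera call. They do not tell look-alikes from the thing itself.
- search_frame(query, camera): "box" ([left, top, width, height] in pixels, round what is visible of it).
- regions_of(query, camera): "region" (400x640 bool, what is visible of it) and "box" ([left, top, width, height] in pixels, round what is visible of it).
The state is a dict: "clock": time; "joints": joint angles; "joint_vel": joint speeds; "joint_efforts": joint torques, N m; "position": TCP position; "ee_rot": TCP orientation; "contact_force": force on the tool from outside, world axes, zero at the start; "wrist_torque": the same for the moment, N m; "gripper_width": finger opening in mm.
Only numpy, scipy, OpenCV 4.12 (cv2) and the standard library are available. Lean on these libraries where they do the work, as an engineer would, in place of code of your own. Each camera call takes 0.05 s, during which the arm holds its last target. There are 200 camera calls.

## Task

Take the wooden bead frame down from its deep upturned hook: lift its wire staple past the hook's tip, under the sprung bridge, before drawing it out, feeling your way so that neither hook nor bridge is strained. Then stand the frame upright in the slotted wooden rest, fully down in the slot (either way round), and leave the other things where they are.

Things in the scene. Friction and masses are not known exactly. Their poses are not given: they have to be found in the camera images.
- frame_center (a point): Bead frame (loose, about 0.3 kg): pale wooden upright frame, dark beads on three rods, 14 mm thick (own x), 120 wide (y), 165 tall (z) with the walnut grip block on top. Point at mid-thickness, mid-width, half height (82.5 mm above the foot). It starts hanging by a wire staple on its rear (+x) side, on the robot's side of the hook and parallel to it (same axes as the stand).
- frame_grip (a point): Centre of the frame's walnut grip block, 22 mm (x) x 24 mm (y) x 45 mm tall, rising centred from the frame's top; 60 mm above the frame's centre. Pinched across y, the frame can pivot a few degrees in the fingers when its staple is loaded.
- staple (a point): Middle of the crossbar of the frame's rear staple, 6 mm round steel wire: crossbar along y, 34 mm long, 24 mm behind (+x) and 2.5 mm below the frame's centre; legs at y = -17 and +17 mm join it to the frame. At the start it lies in the hook's trough, behind the upturned tip.
- stand: Fixed hook stand, walnut foot 110 x 120 mm, steel post, under 230 mm high. Origin on the shelf below the rear face of the upturned tip; own x from tip to post (away from the frame), z up. The tip is a flat steel prong, x from -8 to 0 mm, 14 mm wide, between staple and frame. A rubber bumper (front at x = -13 mm, 63 to 75 mm high) steadies the frame's lower back.
- trough (a point): Middle of the hook's trough floor, 132 mm above the shelf, 14 mm from tip to post. The tip's top is 25 to 55 mm above it, set anew each time and not measured. A steel bridge, 28 mm wide, reaches over trough and tip, its underside 9 mm above the tip's top; sprung, yields upward 1 mm per 4 N, 6 mm at most. Held up lightly against the bridge, the crossbar passes out over the tip, to -x.
- rest_slot (a point): Centre of the slot's floor in the fixed walnut rest, a block 70 x 156 mm and 40 mm high; the slot is open on top, 19 mm wide (own x), 128 mm long (own y), 25 mm deep; its floor is 15 mm above the shelf. The frame's foot goes in with its width along the slot.
- duck: Bystander: purple silicone bath duck, 65 mm long, 78 mm tall; origin under its centre.
- top: Bystander: stainless steel spinning top standing on its stem, 48 mm across, 46 mm tall; origin under its centre.
- acrylic: Bystander: clear acrylic block 50 x 50 x 30 mm; origin under its centre.
- cup: Bystander: white ceramic cup, 72 mm across, 70 mm tall; origin under its centre.
- bear: Bystander: small walnut animal figure, 52 mm long, 39 mm tall; origin under its centre.
- slate: Bystander: small bead counter lying flat, 70 x 100 x 10 mm; origin under its centre.
Things that resemble listed ones, but are neither listed nor needed, are in the scene too. What is shaped like the part that bears frame_center but turquoise is not meant.

How it is judged:
By the outcome, as a careful person would: the job done as asked, in the order asked, and still so for the second after the job is handed in, with the robot touching nothing.
It also fails if it takes over 54 s, if anything falls off the work surface, if the arm or the gripper's body presses on something with over 40 N, if the wrist force passes 120 N, or if a joint passes its speed limit or range.

## Working session

There is one attempt and no reset: what is moved stays moved. The work goes in short steps, Python scripts to look and compute and a tool call to move; the robot and the scene stay as the last step left them, time stands still between calls to the robot, and variables do not carry over. Pictures are saved under pics/ and viewed, about 8 in all and at most 12, crops included, and the job is handed in when it is done.

Besides the shell and the picture viewer there is one more tool, called after "Request:" by a JSON object that holds its "api" and its "payload", one argument or row to a line. servo_tool: Moves the arm, as the interface text tells. Its arguments: {"type":"object","properties":{"turn":{"type":"array","items":{"type":"array","items":{"type":"number"}}},"dp":{"type":"array","items":{"type":"array","items":{"type":"number"}}},"fingers":{"type":"array","items":{"type":"number"}}},"required":["turn","dp","fingers"]}

```bash
mkdir -p pics; ls; cat > h.py <<'E'
import numpy as np,cv2
from bench import *
def cam(n):
    d=get_image(n);f=200/np.tan(np.radians(d['vfov'])/2)
    d['f']=f;d['T']=np.array(d['world_from_camera']);return d
def ray(d,u,v):
    r=d['T'][:3,:3]@np.array([(u-d['cx'])/d['f'],(v-d['cy'])/d['f'],1]);return d['T'][:3,3],r/np.linalg.norm(r)
def onz(d,u,v,z):
    o,r=ray(d,u,v);return o+r*(z-o[2])/r[2]
def proj(d,p):
    q=np.linalg.inv(d['T'])@np.append(p,1);return np.array([d['cx']+d['f']*q[0]/q[2],d['cy']+d['f']*q[1]/q[2]])
def tri(d1,p1,d2,p2):
    o1,r1=ray(d1,*p1);o2,r2=ray(d2,*p2)
    t=np.linalg.lstsq(np.c_[r1,-r2],o2-o1,rcond=None)[0]
    a=o1+t[0]*r1;b=o2+t[1]*r2;return (a+b)/2,np.linalg.norm(a-b)
def save(d,n,box=None,s=1):
    i=d['img'][:,:,::-1]
    if box: x,y,w,h=box;i=i[y:y+h,x:x+w]
    cv2.imwrite('pics/'+n,cv2.resize(i,None,fx=s,fy=s,interpolation=cv2.INTER_CUBIC))
E
python3 - <<'E'
from h import *
ds={n:cam(n) for n in('scene','top')}
for n,d in ds.items():
    save(d,n+'0.png');print(n,d['f'],d['cx'],d['cy'],d['T'].round(2).tolist())
    for q in('frame_center','frame_grip','staple','stand','trough','rest_slot','slate','cup','duck'):
        print(n,q,[(round(r['score'],2),[round(float(b)) for b in r['box']]) for r in search_frame(q,n)[:3]])
s=read_state();print(s)
E
```

```text
pics
scene 391.2319098612168 320.62501163302085 190.00368299649728 [[0.83, 0.33, -0.45, 1132.95], [0.56, -0.48, 0.68, -1002.23], [0.01, -0.82, -0.58, 944.19], [0.0, 0.0, 0.0, 1.0]]
scene frame_center [(0.91, [324, 231, 36, 50]), (0.88, [184, 229, 21, 54]), (0.78, [263, 206, 21, 50])]
scene frame_grip [(0.91, [260, 264, 29, 56]), (0.89, [211, 200, 35, 45]), (0.86, [185, 227, 19, 54])]
scene staple [(0.9, [260, 261, 25, 60]), (0.9, [327, 231, 36, 50]), (0.75, [263, 206, 21, 50])]
scene stand [(0.59, [275, 208, 39, 75])]
scene trough [(0.94, [270, 209, 44, 72])]
scene rest_slot [(0.8, [341, 172, 30, 29])]
scene slate [(0.46, [256, 208, 17, 22])]
scene cup [(0.9, [209, 262, 26, 37])]
scene duck [(0.68, [307, 199, 17, 16]), (0.64, [262, 205, 25, 56])]
top 462.7876242852648 320.3729329650767 211.02668214682947 [[0.01, -0.99, 0.13, 295.99], [-1.0, -0.01, 0.0, -50.69], [0.0, -0.13, -0.99, 1646.77], [0.0, 0.0, 0.0, 1.0]]
top frame_center [(0.92, [393, 258, 16, 32]), (0.86, [416, 174, 40, 14]), (0.86, [429, 263, 37, 22])]
top frame_grip [(0.93, [356, 147, 37, 22]), (0.91, [392, 256, 18, 37]), 
[... 362 characters left out ...]
clock': 1.0, 'joints': array([-1.06642326e+00,  3.84663192e-01,  7.92239699e-03,  9.40533563e-06,
       -1.19398782e+00, -2.58607238e-01]), 'joint_vel': array([-0.00143874,  0.00016294,  0.00041583,  0.00043068, -0.00012242,
        0.00129956]), 'joint_efforts': array([ 5.79455536e-04, -3.92096400e+01,  1.88621807e+01,  4.19061407e+00,
       -3.19321207e-04, -3.71380878e-06]), 'position': array([ 152.08973746, -606.20529151,  208.44449843]), 'ee_rot': array([-1.22575607e-01,  9.92459178e-01, -3.30485688e-05,  8.54564581e-06]), 'contact_force': array([-0.11712983,  0.16712694,  0.2383291 ]), 'wrist_torque': array([ 0.01848543,  0.00420018, -0.02398496]), 'gripper_width': 85.40484215506004}
```

```bash
python3 - <<'E'
import cv2
a=cv2.imread('pics/scene0.png')[155:335,155:395];cv2.imwrite('pics/sc1.png',cv2.resize(a,None,fx=3.3,fy=3.3,interpolation=cv2.INTER_CUBIC))
a=cv2.imread('pics/top0.png')[125:305,220:480];cv2.imwrite('pics/tc1.png',cv2.resize(a,None,fx=3,fy=3,interpolation=cv2.INTER_CUBIC))
E
```

```text
(no output)
```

View pics/sc1.png

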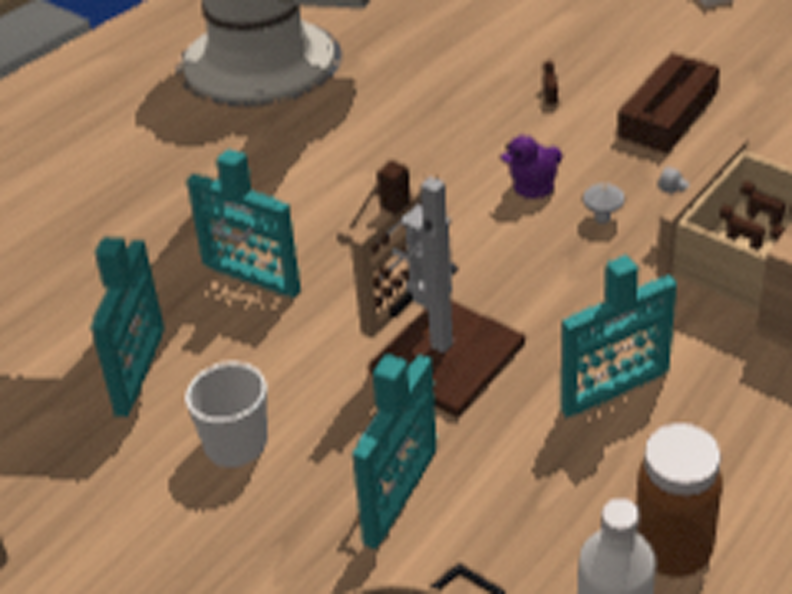

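View pics/tc1.png

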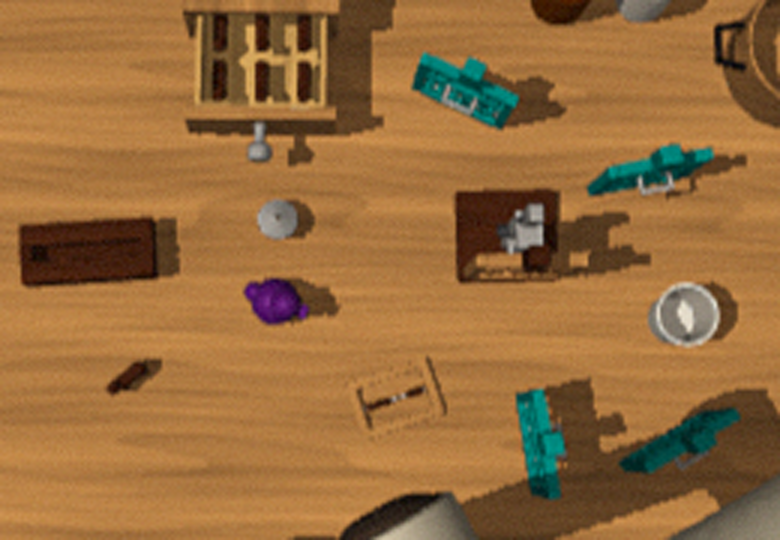

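The wooden frame is the only pale one with a walnut grip: scene about (273,211), top about (399,211), hanging at the stand. The four teal ones are decoys. The rest is at top (249,208) and scene (358,186). Next I fit its pose and find the acrylic.

```bash
cat > fit.py <<'E'
from h import *
from scipy.optimize import minimize
def box(c,yaw,dx,dy,z0,z1):
    R=np.array([[np.cos(yaw),-np.sin(yaw)],[np.sin(yaw),np.cos(yaw)]])
    return [np.append(np.array(c)+R@[sx*dx/2,sy*dy/2],z) for sx in(-1,1) for sy in(-1,1) for z in(z0,z1)]
def mask(d,boxes,s=4):
    m=np.zeros((400*s,640*s),np.uint8)
    for b in boxes:
        p=np.array([proj(d,q) for q in b])
        cv2.fillConvexPoly(m,cv2.convexHull(np.int32(np.round((p+.5)*s))),1)
    return cv2.resize(m.astype(np.float32),(640,400),interpolation=cv2.INTER_AREA)
E
python3 - <<'E'
from fit import *
ds={n:cam(n) for n in('scene','top')}
M={}
for n,d in ds.items():
    for q in('rest_slot','frame_grip','stand','acrylic'):
        for r in regions_of(q,n)[:6]:
            m=r['region'];k=m.sum()
            if not k: continue
            col=d['img'][m].mean(0).round();v,u=np.nonzero(m)
            print(n,q,round(r['score'],2),np.round(r['box']).tolist(),k,col.tolist(),u.mean().round(1),v.mean().round(1))
            if q=='rest_slot' and n not in M: M[n]=m
np.save('rest.npy',M,allow_pickle=True)
def cost(p,n=None):
    return sum(np.abs(mask(ds[k],[box(p[:2],p[2],70,156,0,40)])-M[k]).sum() for k in M if n in(None,k))
v,u=np.nonzero(M['top']);x0=onz(ds['top'],u.mean(),v.mean(),40)
for sel in(None,'top','scene'):
    r=min((minimize(lambda p:cost([p[0],p[1],p[2]/100],sel),[x0[0],x0[1],a],method='Nelder-Mead',options=dict(initial_simplex=np.array([[x0[0],x0[1],a],[x0[0]+10,x0[1],a],[x0[0],x0[1]+10,a],[x0[0],x0[1],a+8]]))) for a in(-10,0,10)),key=lambda r:r.fun)
    print(sel,r.x.round(2),r.fun,[m.sum() for m in M.values()])
E
```

```text
scene rest_slot 0.84 [342.0, 173.0, 31.0, 30.0] 612 [61.0, 38.0, 28.0] 357.0 186.0
scene frame_grip 0.95 [325.0, 233.0, 31.0, 50.0] 1098 [46.0, 86.0, 82.0] 341.4 257.6
scene frame_grip 0.74 [262.0, 267.0, 24.0, 56.0] 974 [37.0, 77.0, 74.0] 273.9 290.3
scene frame_grip 0.68 [260.0, 206.0, 24.0, 53.0] 627 [82.0, 63.0, 48.0] 270.5 230.3
scene frame_grip 0.63 [213.0, 202.0, 34.0, 46.0] 983 [49.0, 87.0, 82.0] 228.5 224.1
scene frame_grip 0.6 [184.0, 228.0, 17.0, 50.0] 750 [29.0, 67.0, 65.0] 192.7 252.3
scene frame_grip 0.29 [257.0, 207.0, 10.0, 25.0] 81 [147.0, 114.0, 86.0] 262.6 219.5
scene stand 0.73 [268.0, 205.0, 43.0, 80.0] 1357 [77.0, 62.0, 55.0] 289.5 250.3
scene acrylic 0.61 [212.0, 263.0, 24.0, 34.0] 612 [112.0, 107.0, 104.0] 224.4 280.2
top rest_slot 0.95 [228.0, 197.0, 44.0, 25.0] 912 [64.0, 30.0, 13.0] 248.7 208.7
top frame_grip 0.93 [428.0, 265.0, 38.0, 16.0] 393 [15.0, 61.0, 55.0] 447.1 272.3
top frame_grip 0.77 [358.0, 145.0, 36.0, 23.0] 461 [24.0, 103.0, 93.0] 374.0 155.1
top frame_grip 0.68 [391.0, 254.0, 19.0, 38.0] 422 [15.0, 103.0, 94.0] 399.7 272.5
top frame_grip 0.64 [373.0, 204.0, 41.0, 17.0] 344 [110.0, 72.0, 38.0] 395.2 213.1
top frame_grip 0.64 [416.0, 173.0, 43.0, 18.0] 374 [29.0, 93.0, 84.0] 436.6 182.3
top stand 0.85 [371.0, 188.0, 36.0, 33.0] 742 [81.0, 53.0, 38.0] 386.9 200.2
top acrylic 0.36 [257.0, 246.0, 14.0, 10.0] 72 [67.0, 35.0, 17.0] 261.3 251.3
top acrylic 0.26 [299.0, 218.0, 24.0, 15.0] 255 [80.0, 27.0, 84.0] 311.9 225.4
None [517.82 202.16  10.31] 108.3125 [np.int64(612), np.int64(912)]
top [516.2  202.81   9.56] 69.5 [np.int64(612), np.int64(912)]
scene [519.47 199.21   9.89] 25.0 [np.int64(612), np.int64(912)]
```

```bash
cat > ff.py <<'E'
from fit import *
def fitframe(ds,x0,free_z=True,names=('scene','top')):
    W={};M={}
    for n in names:
        d=ds[n];i=d['img'].astype(int)
        best=None
        p=mask(d,fb(x0))>0
        for r in regions_of('frame_center',n)+regions_of('frame_grip',n):
            o=(r['region']&p).sum()/max(1,(r['region']|p).sum())
            if best is None or o>best[0]: best=(o,r['region'])
        M[n]=best[1];print(n,'overlap',round(best[0],2))
        grey=(np.ptp(i,axis=2)<14)
        W[n]=~cv2.dilate((grey&~M[n]).astype(np.uint8),np.ones((2,2))).astype(bool)
    f=lambda p:sum((np.abs(mask(ds[n],fb([p[0],p[1],p[2]/100,p[3] if free_z else x0[3]]))-M[n])*W[n]).sum() for n in names)
    s=np.array([x0[0],x0[1],x0[2]*100,x0[3]]);S=np.vstack([s]+[s+e for e in np.diag([10,10,8,8])])
    if not free_z:S=S[:4,:3];s=s[:3]
    r=minimize(f,s,method='Nelder-Mead',options=dict(initial_simplex=S));return r.x,r.fun,M
def fb(p):
    x,y,a,z=p;return [box((x,y),a,14,120,z-82.5,z+37.5),box((x,y),a,22,24,z+37.5,z+82.5)]
def overlay(d,p,name,ctr,rest=None):
    s=8;x,y=ctr;w,h=95,70;i=d['img'][y-h//2:y+h//2,x-w//2:x+w//2,::-1]
    i=cv2.resize(i,None,fx=s,fy=s,interpolation=cv2.INTER_CUBIC)
    for b in (fb(p) if p is not None else [])+([box(rest[:2],rest[2],70,156,0,40),box(rest[:2],rest[2],19,128,15,40)] if rest else []):
        q=[np.int32((proj(d,c)+.5-[x-w//2,y-h//2])*s) for c in b]
        for u in range(8):
            for k in(1,2,4):
                if not u&k: cv2.line(i,tuple(map(int,q[u])),tuple(map(int,q[u|k])),(0,255,255),1)
    return i
E
python3 - <<'E'
from ff import *
ds={n:cam(n) for n in('scene','top')}
x0=onz(ds['top'],399,211,220);print(x0)
g,e=tri(ds['top'],(399,210.7),ds['scene'],(273.5,211));print('grip tri',g,e)
x,f,_=fitframe(ds,[x0[0],x0[1],0.05,137.5]);print(x,f)
x2,f,_=fitframe(ds,[x0[0],x0[1],0.05,137.5],False);print(x2,f)
for n in ds:
    x3,f,_=fitframe(ds,[x0[0],x0[1],0.05,137.5],False,(n,));print(n,x3,f)
p=[x2[0],x2[1],x2[2]/100,137.5]
a=overlay(ds['top'],p,'',(392,205));b=overlay(ds['scene'],p,'',(285,238))
cv2.imwrite('pics/ovt.png',a[:,::1]);cv2.imwrite('pics/ov1.png',np.vstack([a,b])[::1,::1]) 
v=np.hstack([a[:,180:580],b[:,60:460]]);cv2.imwrite('pics/ov.png',v);print(v.shape)
E
```

```text
[ 487.76477056 -294.51954066  220.        ]
grip tri [ 492.42873801 -297.82788488  197.27729579] 1.7528149502570327
scene overlap 0.61
top overlap 0.69
[ 494.63466854 -297.00877986    2.13990057  133.26585404] 82.8125
scene overlap 0.61
top overlap 0.69
[ 494.29443881 -297.63365077    3.7882303 ] 104.3125
scene overlap 0.61
scene [ 498.04582803 -300.86892265    2.11274301] 48.4375
top overlap 0.69
top [ 493.7081013  -296.64786906    4.2365828 ] 36.6875
(560, 800, 3)
```

View pics/ov.png

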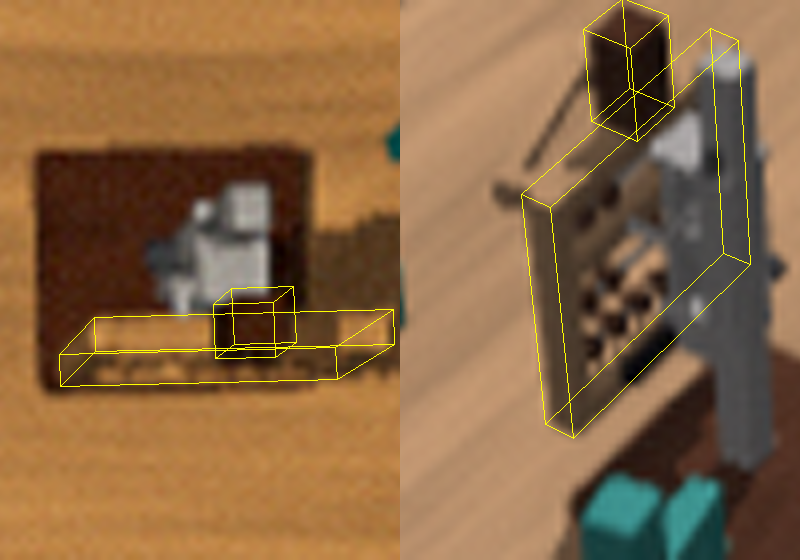

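```bash
python3 - <<'E'
from ff import *
ds={n:cam(n) for n in('scene','top')}
for u in((269,213),(261.75,223.6),(258,226.7)):
    for z in(0,60,175):
        p=onz(ds['scene'],*u,z);print(u,z,p.round(),proj(ds['top'],p).round(1))
from scipy.spatial.transform import Rotation as R
s=read_state();print(s['clock'],R.from_quat(s['ee_rot']).as_matrix().round(3).tolist())
cv2.imwrite('pics/b.png',np.vstack([cv2.resize(ds['top']['img'][180:230,355:435,::-1],None,fx=6,fy=6,interpolation=cv2.INTER_CUBIC),cv2.resize(ds['scene']['img'][198:246,250:330,::-1],None,fx=6,fy=6,interpolation=cv2.INTER_CUBIC)]))
E
```

```text
(269, 213) 0 [ 318. -130.    0.] [342.5 266.3]
(269, 213) 60 [ 370. -186.   60.] [359.6 251. ]
(269, 213) 175 [ 469. -292.  175.] [395.9 218.7]
(261.75, 223.6) 0 [ 336. -194.    0.] [360.5 261.3]
(261.75, 223.6) 60 [ 387. -245.   60.] [377.  246.2]
(261.75, 223.6) 175 [ 484. -344.  175.] [412.  214.3]
(258, 226.7) 0 [ 336. -215.   -0.] [366.5 261.3]
(258, 226.7) 60 [ 387. -265.   60.] [382.8 246.2]
(258, 226.7) 175 [ 484. -361.  175.] [417.4 214.3]
2.3 [[-0.97, -0.243, -0.0], [-0.243, 0.97, 0.0], [0.0, 0.0, -1.0]]
```

View pics/b.png

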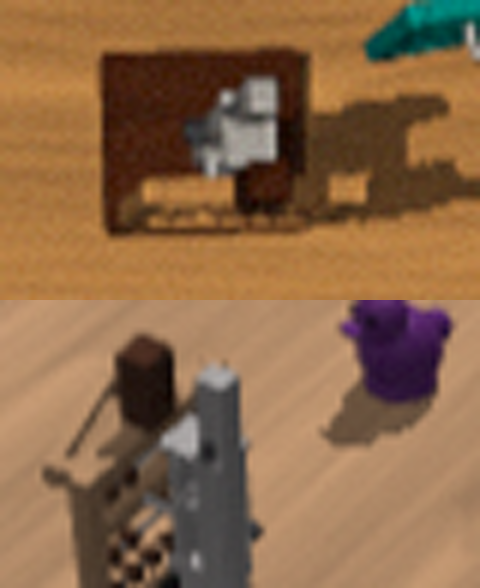

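The thin stick beside the grip is the slate lying on the table beyond it. The grip is at about (494,-297,197), yaw 0.035. I move above it.

Request:
{"api": "servo_tool", "payload": {
  "turn": [
    [0,0,0],
    [0,0,-0.05],
    [0,0,-0.05],
    [0,0,-0.05],
    [0,0,-0.05]
  ],
  "dp": [
    [0,0,0.06],
    [0.035,0.032,0.03],
    [0.042,0.038,0],
    [0.042,0.038,0],
    [0.042,0.038,0]
  ],
  "fingers": [0.085,0.085,0.085,0.085,0.085]
}}

```text
clock: 2.92
position: [314.3, -457.8, 299.8]
ee_rot: [-0.016, 1.0, 0.001, 0.001]
contact_force: [0.1, -0.6, -0.3]
gripper_width: 84.9
```

Request:
{"api": "servo_tool", "payload": {
  "turn": [
    [0,0,0],
    [0,0,0],
    [0,0,0],
    [0,0,0],
    [0,0,0]
  ],
  "dp": [
    [0.042,0.038,0],
    [0.042,0.038,0],
    [0.042,0.038,0],
    [0.035,0.035,0],
    [0,0,0]
  ],
  "fingers": [0.085,0.085,0.085,0.085,0.085]
}}

```text
clock: 3.55
position: [482.3, -300.5, 300.7]
ee_rot: [-0.018, 1.0, 0.0, 0.002]
contact_force: [-0.1, -0.6, 0.1]
gripper_width: 85.3
```

```bash
cat > st.py <<'E'
from h import *
from scipy.spatial.transform import Rotation as R
s=read_state();m=R.from_quat(s['ee_rot']).as_matrix()
print(round(s['clock'],2),s['position'].round(2),'jaw',m[:,1].round(4),'z',m[:,2].round(4),'F',s['contact_force'].round(2),'T',s['wrist_torque'].round(3),'w',round(s['gripper_width'],1))
E
python3 st.py
```

```text
3.55 [ 482.27 -300.5   300.69] jaw [-3.630e-02  9.993e-01  6.000e-04] z [ 4.6e-03  7.0e-04 -1.0e+00] F [-0.05 -0.59  0.14] T [-0.045 -0.004 -0.019] w 85.3
```

Request:
{"api": "servo_tool", "payload": {
  "turn": [
    [0,0,0],
    [0,0,0],
    [0,0,0],
    [0,0,0],
    [0,0,0]
  ],
  "dp": [
    [0.008,0.003,0],
    [0,0,-0.04],
    [0,0,-0.04],
    [0,0,-0.03],
    [0,0,-0.005]
  ],
  "fingers": [0.085,0.085,0.085,0.085,0.085]
}}

```text
clock: 4.18
position: [490.0, -300.5, 184.7]
ee_rot: [-0.016, 1.0, -0.001, 0.005]
contact_force: [0.2, 0.4, 0.8]
gripper_width: 85.5
```

```bash
python3 - <<'E'
import st
from ff import *
ds={n:cam(n) for n in('scene','top')}
p=[494.3,-297.6,.035,137.5]
a=overlay(ds['top'],p,'',(392,205));b=overlay(ds['scene'],p,'',(285,225))
cv2.imwrite('pics/c.png',np.hstack([a[:,180:580],b[:,60:460]]))
E
```

```text
4.17 [ 489.96 -300.51  184.67] jaw [-0.0313  0.9995 -0.0018] z [ 0.0091 -0.0015 -1.    ] F [0.25 0.4  0.84] T [-0.037  0.017  0.003] w 85.5
```

View pics/c.png

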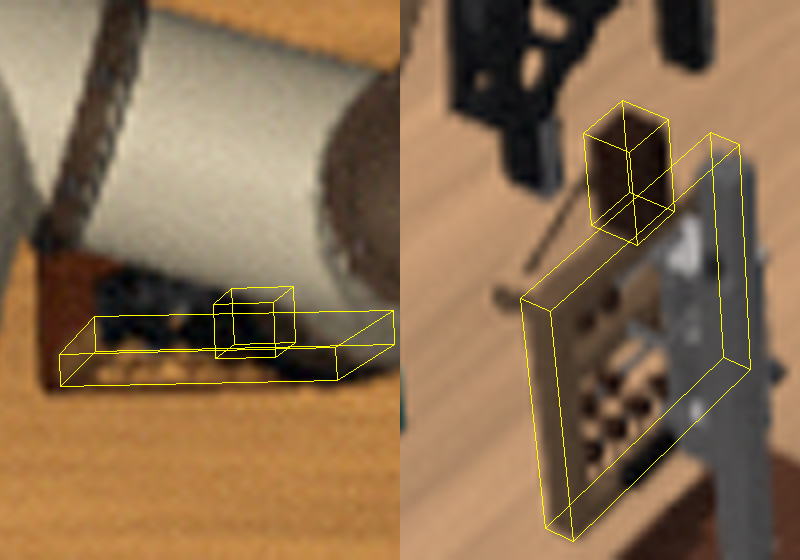

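Request:
{"api": "servo_tool", "payload": {
  "turn": [
    [0.002,0.009,0.003],
    [0,0,0],
    [0,0,0],
    [0,0,0],
    [0,0,0]
  ],
  "dp": [
    [0.001,0.0035,0.001],
    [0,0,0],
    [0,0,0],
    [0,0,0],
    [0,0,0]
  ],
  "fingers": [0.085,0.06,0.04,0.03,0.0]
}}

```text
clock: 4.9
position: [494.6, -298.5, 192.9]
ee_rot: [-0.018, 1.0, -0.002, 0.006]
contact_force: [-0.6, -0.3, 0.8]
gripper_width: 21.3
```

```bash
python3 st.py
```

```text
4.9 [ 494.64 -298.47  192.94] jaw [-0.0352  0.9994 -0.0049] z [ 0.0113 -0.0045 -0.9999] F [-0.6  -0.34  0.82] T [-0.003  0.208 -0.016] w 21.3
```

Request:
{"api": "servo_tool", "payload": {
  "turn": [
    [0,0,0],
    [0,0,0],
    [0,0,0],
    [0,0,0],
    [0,0,0]
  ],
  "dp": [
    [0,0,0],
    [0,0,0],
    [0,0,0],
    [0,0,0],
    [0,0,0]
  ],
  "fingers": [0.0,0.0,0.0,0.0,0.0]
}}

```text
clock: 5.52
position: [494.5, -298.4, 192.9]
ee_rot: [-0.018, 1.0, -0.002, 0.006]
contact_force: [-0.8, -0.3, 0.9]
gripper_width: 21.4
```

```bash
python3 - <<'E'
import st
from ff import *
d=cam('scene');a=overlay(d,[494.3,-297.6,.035,137.5],'',(285,225));cv2.imwrite('pics/d.png',a[:,60:560])
E
```

```text
5.53 [ 494.54 -298.45  192.91] jaw [-0.0351  0.9994 -0.0048] z [ 0.0111 -0.0044 -0.9999] F [-0.78 -0.27  0.91] T [ 0.059  0.072 -0.038] w 21.4
```

View pics/d.png

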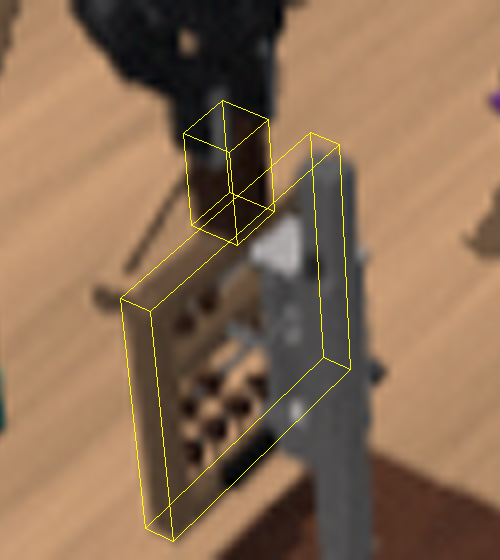

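Request:
{"api": "servo_tool", "payload": {
  "turn": [
    [0,0,0],
    [0,0,0],
    [0,0,0],
    [0,0,0],
    [0,0,0]
  ],
  "dp": [
    [0,0,0.002],
    [0,0,0.004],
    [0,0,0.004],
    [0,0,0.004],
    [0,0,0.002]
  ],
  "fingers": [0.0,0.0,0.0,0.0,0.0]
}}

```text
clock: 6.2
position: [494.1, -297.1, 206.1]
ee_rot: [-0.017, 1.0, -0.0, 0.004]
contact_force: [1.5, 0.7, -5.1]
gripper_width: 21.5
```

```bash
python3 st.py
```

```text
6.2 [ 494.13 -297.06  206.09] jaw [-3.420e-02  9.994e-01 -8.000e-04] z [ 8.1e-03 -6.0e-04 -1.0e+00] F [ 1.45  0.72 -5.06] T [-0.024 -0.424 -0.049] w 21.5
```

Request:
{"api": "servo_tool", "payload": {
  "turn": [
    [0,0,0],
    [0,0,0],
    [0,0,0],
    [0,0,0],
    [0,0,0]
  ],
  "dp": [
    [0,0,0.004],
    [0,0,0.004],
    [0,0,0.002],
    [0,0,0],
    [0,0,0]
  ],
  "fingers": [0.0,0.0,0.0,0.0,0.0]
}}

```text
clock: 6.82
position: [493.5, -297.3, 217.8]
ee_rot: [-0.017, 1.0, -0.001, 0.004]
contact_force: [0.8, 0.4, -4.0]
gripper_width: 21.1
```

```bash
python3 st.py
```

```text
6.83 [ 493.47 -297.27  217.83] jaw [-0.0343  0.9994 -0.0014] z [ 0.0076 -0.0011 -1.    ] F [ 0.8   0.4  -4.02] T [ 0.046 -0.024 -0.032] w 21.1
```

Request:
{"api": "servo_tool", "payload": {
  "turn": [
    [0,0,0],
    [0,0,0],
    [0,0,0],
    [0,0,0],
    [0,0,0]
  ],
  "dp": [
    [0.002,0,0],
    [0.001,0,0.001],
    [0,0,0.001],
    [0,0,0.001],
    [0,0,0]
  ],
  "fingers": [0.0,0.0,0.0,0.0,0.0]
}}

```text
clock: 7.45
position: [496.1, -297.2, 220.7]
ee_rot: [-0.017, 1.0, -0.0, 0.003]
contact_force: [-0.7, 0.7, -3.6]
gripper_width: 20.7
```

```bash
python3 st.py
```

```text
7.45 [ 496.12 -297.23  220.68] jaw [-0.0343  0.9994 -0.001 ] z [ 5.9e-03 -8.0e-04 -1.0e+00] F [-0.68  0.66 -3.62] T [-0.037  0.021 -0.04 ] w 20.7
```

Request:
{"api": "servo_tool", "payload": {
  "turn": [
    [0,0,0],
    [0,0,0],
    [0,0,0],
    [0,0,0],
    [0,0,0]
  ],
  "dp": [
    [0,0,0.001],
    [0,0,0.001],
    [0,0,0.001],
    [0,0,0],
    [0,0,0]
  ],
  "fingers": [0.0,0.0,0.0,0.0,0.0]
}}

```text
clock: 8.07
position: [495.9, -297.0, 222.4]
ee_rot: [-0.017, 1.0, 0.0, 0.002]
contact_force: [0.5, 0.1, -5.1]
gripper_width: 21.0
```

Request:
{"api": "servo_tool", "payload": {
  "turn": [
    [0,0,0],
    [0,0,0],
    [0,0,0],
    [0,0,0],
    [0,0,0]
  ],
  "dp": [
    [0,0,0.001],
    [0,0,0.001],
    [0,0,0],
    [0,0,0],
    [0,0,0]
  ],
  "fingers": [0.0,0.0,0.0,0.0,0.0]
}}

```text
clock: 8.7
position: [495.9, -296.8, 223.1]
ee_rot: [-0.017, 1.0, 0.001, 0.002]
contact_force: [1.4, -0.8, -7.1]
gripper_width: 21.0
```

```bash
python3 st.py
```

```text
8.7 [ 495.89 -296.77  223.08] jaw [-0.0334  0.9994  0.0011] z [ 0.0037  0.0012 -1.    ] F [ 1.41 -0.75 -7.08] T [-0.316 -0.325 -0.013] w 21.0
```

Request:
{"api": "servo_tool", "payload": {
  "turn": [
    [0,0,0],
    [0,0,0],
    [0,0,0],
    [0,0,0],
    [0,0,0]
  ],
  "dp": [
    [0,0,0],
    [0,0,0],
    [0,0,0],
    [0,0,0],
    [0,0,0]
  ],
  "fingers": [0.0,0.0,0.0,0.0,0.0]
}}

```text
clock: 9.32
position: [495.9, -296.8, 223.2]
ee_rot: [-0.017, 1.0, 0.001, 0.002]
contact_force: [1.3, -0.5, -9.3]
gripper_width: 21.2
```

```bash
python3 - <<'E'
import st
from ff import *
d=cam('scene');a=overlay(d,[496,-296.8,.035,167.5],'',(285,225));cv2.imwrite('pics/e.png',a[:,60:560])
E
```

```text
9.32 [ 495.9  -296.76  223.15] jaw [-0.0334  0.9994  0.0011] z [ 0.0039  0.0012 -1.    ] F [ 1.26 -0.46 -9.3 ] T [-0.422 -0.38   0.035] w 21.2
```

View pics/e.png

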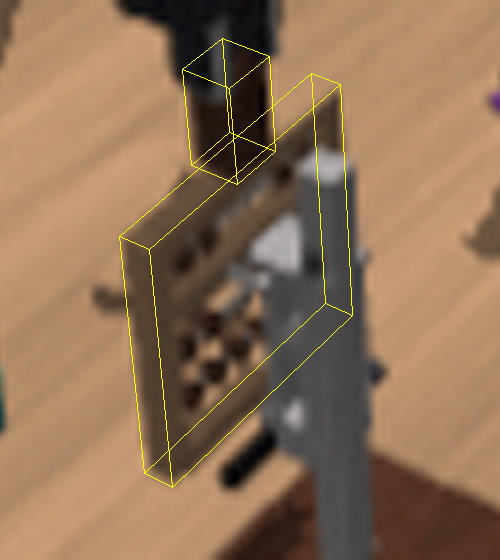

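Request:
{"api": "servo_tool", "payload": {
  "turn": [
    [0,0,0],
    [0,0,0],
    [0,0,0],
    [0,0,0],
    [0,0,0]
  ],
  "dp": [
    [0,0,-0.001],
    [0,0,0],
    [0,0,0],
    [0,0,0],
    [0,0,0]
  ],
  "fingers": [0.0,0.0,0.0,0.0,0.0]
}}

```text
clock: 10.0
position: [495.9, -296.8, 222.8]
ee_rot: [-0.017, 1.0, 0.0, 0.002]
contact_force: [1.2, -0.7, -5.0]
gripper_width: 21.1
```

```bash
python3 st.py
```

```text
10.0 [ 495.92 -296.85  222.81] jaw [-3.360e-02  9.994e-01  6.000e-04] z [ 4.4e-03  7.0e-04 -1.0e+00] F [ 1.21 -0.67 -4.99] T [-0.267 -0.291 -0.038] w 21.1
```

Request:
{"api": "servo_tool", "payload": {
  "turn": [
    [0,0,0],
    [0,0,0],
    [0,0,0],
    [0,0,0],
    [0,0,0]
  ],
  "dp": [
    [-0.001,0,0],
    [-0.0015,0,0],
    [-0.0015,0,0],
    [-0.001,0,0],
    [0,0,0]
  ],
  "fingers": [0.0,0.0,0.0,0.0,0.0]
}}

```text
clock: 10.62
position: [491.2, -296.5, 222.7]
ee_rot: [-0.017, 1.0, 0.001, 0.003]
contact_force: [2.6, -0.3, -7.1]
gripper_width: 21.1
```

```bash
python3 st.py
```

```text
10.62 [ 491.16 -296.54  222.7 ] jaw [-0.0337  0.9994  0.001 ] z [ 0.0058  0.0012 -1.    ] F [ 2.56 -0.29 -7.1 ] T [-0.081 -0.481 -0.003] w 21.1
```

Request:
{"api": "servo_tool", "payload": {
  "turn": [
    [0,0,0],
    [0,0,0],
    [0,0,0],
    [0,0,0],
    [0,0,0]
  ],
  "dp": [
    [-0.0005,0,-0.0007],
    [-0.0015,0,0],
    [-0.0015,0,0],
    [-0.001,0,0],
    [0,0,0]
  ],
  "fingers": [0.0,0.0,0.0,0.0,0.0]
}}

```text
clock: 11.25
position: [486.2, -296.6, 222.5]
ee_rot: [-0.017, 1.0, 0.0, 0.003]
contact_force: [1.0, -0.2, -5.9]
gripper_width: 20.9
```

```bash
python3 st.py
```

```text
11.25 [ 486.23 -296.64  222.5 ] jaw [-3.380e-02  9.994e-01  6.000e-04] z [ 6.e-03  8.e-04 -1.e+00] F [ 0.96 -0.21 -5.88] T [-0.064 -0.389 -0.009] w 20.9
```

Request:
{"api": "servo_tool", "payload": {
  "turn": [
    [0,0,0],
    [0,0,0],
    [0,0,0],
    [0,0,0],
    [0,0,0]
  ],
  "dp": [
    [-0.0015,0,-0.0004],
    [-0.002,0,0],
    [-0.002,0,0],
    [-0.002,0,0],
    [-0.001,0,0]
  ],
  "fingers": [0.0,0.0,0.0,0.0,0.0]
}}

```text
clock: 11.88
position: [476.7, -297.1, 223.6]
ee_rot: [-0.017, 1.0, -0.0, 0.003]
contact_force: [-0.0, 0.1, -2.6]
gripper_width: 20.9
```

```bash
python3 st.py
```

```text
11.88 [ 476.66 -297.13  223.63] jaw [-3.410e-02  9.994e-01 -8.000e-04] z [ 5.8e-03 -6.0e-04 -1.0e+00] F [-0.05  0.15 -2.6 ] T [-0.025  0.036 -0.009] w 20.9
```

Request:
{"api": "servo_tool", "payload": {
  "turn": [
    [0,0,0],
    [0,0,0],
    [0,0,0],
    [0,0,0],
    [0,0,0]
  ],
  "dp": [
    [-0.01,0,0],
    [-0.02,-0.001,0],
    [-0.02,-0.001,0.01],
    [0,0,0.04],
    [0,0,0.04]
  ],
  "fingers": [0.0,0.0,0.0,0.0,0.0]
}}

```text
clock: 12.5
position: [419.3, -298.2, 314.0]
ee_rot: [-0.017, 1.0, 0.001, -0.001]
contact_force: [0.3, -0.5, -3.8]
gripper_width: 20.8
```

Request:
{"api": "servo_tool", "payload": {
  "turn": [
    [0,0,0],
    [0,0,0.01],
    [0,0,0.02],
    [0,0,0.02],
    [0,0,0.01]
  ],
  "dp": [
    [0,0.02,0],
    [0,0.035,0],
    [0.01,0.045,0],
    [0.015,0.045,0],
    [0.015,0.045,0]
  ],
  "fingers": [0.0,0.0,0.0,0.0,0.0]
}}

```text
clock: 13.12
position: [456.4, -107.9, 323.6]
ee_rot: [-0.044, 0.999, -0.001, 0.007]
contact_force: [1.8, -0.0, -3.2]
gripper_width: 20.9
```

Request:
{"api": "servo_tool", "payload": {
  "turn": [
    [0,0,0],
    [0,0,0],
    [0,0,0],
    [0,0,0],
    [0,0,0]
  ],
  "dp": [
    [0.015,0.045,0],
    [0.01,0.045,0],
    [0.01,0.045,0],
    [0,0.035,0],
    [0,0.02,0]
  ],
  "fingers": [0.0,0.0,0.0,0.0,0.0]
}}

```text
clock: 13.75
position: [489.2, 87.4, 328.7]
ee_rot: [-0.045, 0.999, -0.001, 0.01]
contact_force: [-0.1, -0.1, -2.4]
gripper_width: 21.3
```

```bash
python3 st.py
```

```text
13.75 [489.23  87.37 328.74] jaw [-0.089   0.996  -0.0027] z [ 2.070e-02 -9.000e-04 -9.998e-01] F [-0.09 -0.06 -2.45] T [0.032 0.041 0.016] w 21.3
```

Request:
{"api": "servo_tool", "payload": {
  "turn": [
    [0,0.01,0],
    [0,0.01,0],
    [0,0,0],
    [0,0,0],
    [0,0,0]
  ],
  "dp": [
    [0.01,0.04,0],
    [0.01,0.04,0],
    [0.008,0.03,-0.03],
    [0,0,-0.04],
    [0,0,0]
  ],
  "fingers": [0.0,0.0,0.0,0.0,0.0]
}}

```text
clock: 14.38
position: [515.7, 199.4, 262.8]
ee_rot: [-0.046, 0.999, 0.001, 0.003]
contact_force: [-1.2, 0.2, -1.6]
gripper_width: 21.3
```

Request:
{"api": "servo_tool", "payload": {
  "turn": [
    [0,0,0],
    [0,0,0],
    [0,0,0],
    [0,0,0],
    [0,0,0]
  ],
  "dp": [
    [0,0,0],
    [0,0,0],
    [0,0,0],
    [0,0,0],
    [0,0,0]
  ],
  "fingers": [0.0,0.0,0.0,0.0,0.0]
}}

```text
clock: 15.0
position: [518.3, 198.9, 270.5]
ee_rot: [-0.045, 0.999, 0.003, 0.009]
contact_force: [0.5, -0.2, -2.9]
gripper_width: 21.5
```

```bash
python3 - <<'E'
import st
from ff import *
ds={n:cam(n) for n in('scene','top')}
s=st.s;m=st.m;yaw=np.arctan2(-m[0,1],m[1,1]);P=s['position']
p=[P[0]+0.3,P[1]+.8,yaw,P[2]-55.4];print(np.round(p,3))
rest=[517.5,202,.10]
c=[int(v) for v in proj(ds['scene'],[517,202,110])]
b=overlay(ds['scene'],p,'',c,rest)
c=[int(v) for v in proj(ds['top'],[517,202,40])]
a=overlay(ds['top'],None,'',c,rest)
cv2.imwrite('pics/f.png',np.hstack([b[:,180:580],a[:,180:580]]))
E
```

```text
15.0 [518.27 198.87 270.53] jaw [-0.0899  0.9959  0.006 ] z [ 0.018   0.0077 -0.9998] F [ 0.46 -0.16 -2.93] T [-0.043  0.097  0.009] w 21.5
[5.18571e+02 1.99668e+02 9.00000e-02 2.15125e+02]
```

View pics/f.png

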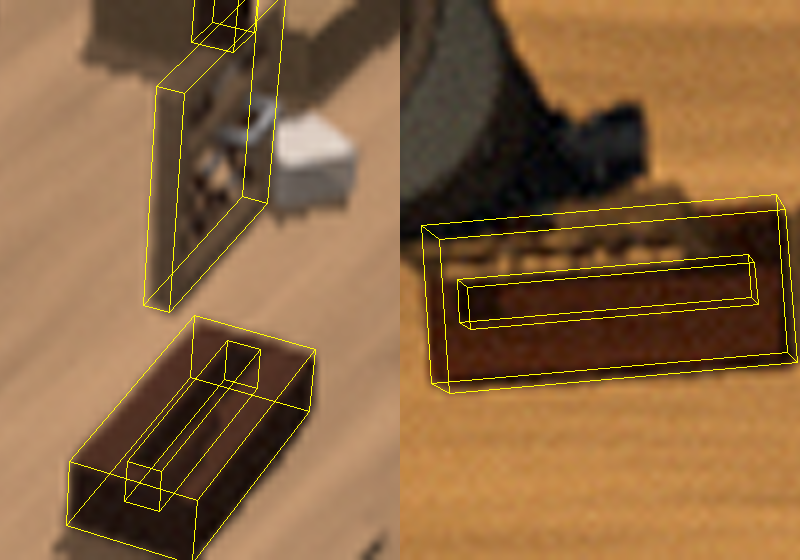

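Request:
{"api": "servo_tool", "payload": {
  "turn": [
    [-0.006,0.014,0.01],
    [0,0,0],
    [0,0,0],
    [0,0,0],
    [0,0,0]
  ],
  "dp": [
    [0,0.002,-0.04],
    [0,0,-0.01],
    [0,0,0],
    [0,0,0],
    [0,0,0]
  ],
  "fingers": [0.0,0.0,0.0,0.0,0.0]
}}

```text
clock: 15.72
position: [520.3, 201.7, 223.1]
ee_rot: [-0.05, 0.999, 0.002, 0.005]
contact_force: [-0.6, -0.9, -3.0]
gripper_width: 21.2
```

```bash
cat > fs.py <<'E'
import st
from ff import *
from scipy.spatial.transform import Rotation as R
ds={n:cam(n) for n in('scene','top')};d=ds['scene']
P=st.s['position'];m=st.m;yaw=np.arctan2(-m[0,1],m[1,1]);print('yaw',yaw)
def body(q):  # x,y of grip axis at grip, yaw,pitch,z centre
    x,y,a,t,z=q;r=R.from_euler('ZY',[a,t])
    g=np.array([x,y,z+60])
    return [g+r.apply([sx*7,sy*60,h]) for sx in(-1,1) for sy in(-1,1) for h in(-142.5,-22.5)]
z0=P[2]-55.4
p0=mask(d,[body([P[0],P[1],yaw,0,z0])])>0
best=max(regions_of('frame_center','scene'),key=lambda r:(r['region']&p0).sum()/(r['region']|p0).sum())
M=best['region'];print('ov',(M&p0).sum()/(M|p0).sum(),M.sum())
W=cv2.dilate(np.uint8(p0),np.ones((13,13)))>0
gr=mask(d,[box(P[:2],yaw,40,60,z0+30,z0+200)])>0; W&=~gr
def run(pitch,zf):
    def f(q):
        Q=[q[0],q[1],q[2]/100,q[3]/100 if pitch else 0,z0+(q[4] if zf else 0)]
        return (np.abs(mask(d,[body(Q)])-M)*W).sum()
    s=np.array([P[0],P[1],yaw*100,0,0]);n=[0,1,2]+([3] if pitch else [])+([4] if zf else [])
    g=lambda v:f([v[n.index(k)] if k in n else s[k] for k in range(5)])
    S=np.vstack([s[n]]+[s[n]+e for e in np.eye(len(n))*6])
    r=minimize(g,s[n],method='Nelder-Mead',options=dict(initial_simplex=S));return r.x.round(2),r.fun
print('plain',run(0,0));print('pitch',run(1,0));print('z',run(0,1));print('both',run(1,1))
rr=regions_of('rest_slot','scene')[0]['region']
c=lambda q:np.abs(mask(d,[box(q[:2],q[2]/100,70,156,0,40)])-rr).sum()
s=np.array([518,200,10.]);r=minimize(c,s,method='Nelder-Mead',options=dict(initial_simplex=np.vstack([s]+[s+e for e in np.eye(3)*6])));print('rest',r.x.round(2),r.fun,rr.sum())
E
python3 fs.py
```

```text
15.72 [520.34 201.68 223.09] jaw [-0.1008  0.9949  0.0027] z [ 0.0101  0.0037 -0.9999] F [-0.56 -0.94 -3.01] T [-0.013  0.093 -0.036] w 21.2
yaw 0.10096537125616069
ov 0.8287401574803149 447
plain (array([522.52, 200.53,  10.58]), np.float64(28.5))
pitch (array([522.53, 198.44,  11.48,  -0.77]), np.float64(27.8125))
z (array([521.15, 202.33,  10.96,  -2.27]), np.float64(28.0625))
both (array([ 5.2176e+02,  2.0102e+02,  1.2270e+01, -5.2000e-01,  5.9000e-01]), np.float64(29.0))
rest [519.26 196.95   5.35] 62.0625 574
```

Request:
{"api": "servo_tool", "payload": {
  "turn": [
    [-0.007,0,0],
    [0,0,0],
    [0,0,0],
    [0,0,0],
    [0,0,0]
  ],
  "dp": [
    [-0.003,-0.001,-0.01],
    [0,0,-0.015],
    [0,0,-0.01],
    [0,0,0],
    [0,0,0]
  ],
  "fingers": [0.0,0.0,0.0,0.0,0.0]
}}

```text
clock: 16.55
position: [516.0, 200.1, 184.0]
ee_rot: [-0.05, 0.999, -0.003, 0.003]
contact_force: [0.1, -0.0, -2.4]
gripper_width: 20.8
```

```bash
python3 st.py
```

```text
16.55 [516.05 200.05 183.96] jaw [-0.1007  0.9949 -0.0061] z [ 0.0071 -0.0054 -1.    ] F [ 0.12 -0.   -2.41] T [0.065 0.037 0.037] w 20.8
```

Request:
{"api": "servo_tool", "payload": {
  "turn": [
    [0.001,-0.003,0],
    [0,0,0],
    [0,0,0],
    [0,0,0],
    [0,0,0]
  ],
  "dp": [
    [0.0012,0.0005,-0.002],
    [0,0,0],
    [0,0,0],
    [0,0,0],
    [0,0,0]
  ],
  "fingers": [0.0,0.0,0.0,0.0,0.0]
}}

```text
clock: 17.18
position: [518.1, 201.0, 183.0]
ee_rot: [-0.05, 0.999, -0.002, 0.006]
contact_force: [0.5, 0.0, -4.2]
gripper_width: 21.4
```

```bash
cat >> fs.py <<'E'
rest=[519.4,199.2,.1]
b=overlay(d,[P[0]+2.2,P[1]-1.2,yaw,z0],'',[int(v) for v in proj(d,[517,202,60])],rest)
i0=overlay(d,None,'',[int(v) for v in proj(d,[517,202,60])])
cv2.imwrite('pics/g.png',np.hstack([b[:,180:580],i0[:,180:580]]))
E
python3 fs.py
```

```text
17.18 [518.07 200.95 182.99] jaw [-0.1007  0.9949 -0.0043] z [ 0.0124 -0.0031 -0.9999] F [ 0.53  0.01 -4.23] T [0.028 0.09  0.03 ] w 21.4
yaw 0.10089277417596322
ov 0.8333333333333334 454
plain (array([520.18, 201.52,   9.16]), np.float64(20.875))
pitch (array([518.52, 202.62,   8.4 ,  -1.24]), np.float64(20.3125))
z (array([520.16, 201.34,   8.75,   0.61]), np.float64(20.625))
both (array([521.74, 195.22,   9.01,  -1.77,   4.4 ]), np.float64(20.9375))
rest [520.66 196.82  13.47] 172.375 426
```

View pics/g.png

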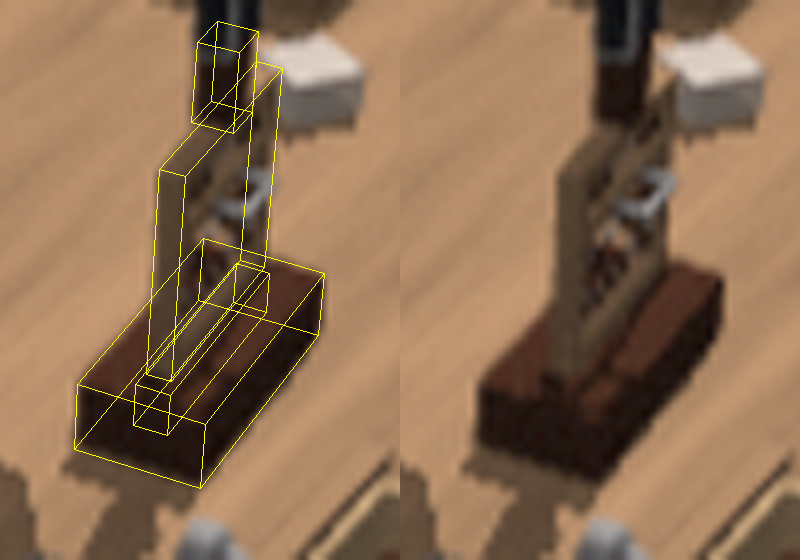

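Request:
{"api": "servo_tool", "payload": {
  "turn": [
    [0,0,0],
    [0,0,0],
    [0,0,0],
    [0,0,0],
    [0,0,0]
  ],
  "dp": [
    [-0.0008,-0.0005,-0.003],
    [0,0,-0.003],
    [0,0,-0.003],
    [0,0,-0.002],
    [0,0,0]
  ],
  "fingers": [0.0,0.0,0.0,0.0,0.0]
}}

```text
clock: 18.0
position: [517.0, 200.3, 170.8]
ee_rot: [-0.05, 0.999, -0.002, 0.006]
contact_force: [0.3, 0.5, -3.5]
gripper_width: 20.9
```

```bash
python3 st.py
```

```text
18.0 [516.95 200.29 170.75] jaw [-0.1007  0.9949 -0.0047] z [ 0.0116 -0.0036 -0.9999] F [ 0.3   0.51 -3.52] T [-0.018  0.058 -0.   ] w 20.9
```

Request:
{"api": "servo_tool", "payload": {
  "turn": [
    [0,0,0],
    [0,0,0],
    [0,0,0],
    [0,0,0],
    [0,0,0]
  ],
  "dp": [
    [0,0,-0.004],
    [0,0,-0.003],
    [0,0,-0.003],
    [0,0,-0.002],
    [0,0,0]
  ],
  "fingers": [0.0,0.0,0.0,0.0,0.0]
}}

```text
clock: 18.62
position: [517.0, 200.3, 157.9]
ee_rot: [-0.05, 0.999, -0.002, 0.006]
contact_force: [-0.2, 0.2, -3.5]
gripper_width: 21.3
```

```bash
python3 st.py
```

```text
18.62 [517.02 200.3  157.89] jaw [-0.1007  0.9949 -0.0048] z [ 0.0116 -0.0037 -0.9999] F [-0.2   0.2  -3.51] T [ 0.037  0.018 -0.009] w 21.3
```

Request:
{"api": "servo_tool", "payload": {
  "turn": [
    [0,0,0],
    [0,0,0],
    [0,0,0],
    [0,0,0],
    [0,0,0]
  ],
  "dp": [
    [0,0,-0.0015],
    [0,0,-0.0015],
    [0,0,-0.001],
    [0,0,-0.001],
    [0,0,0]
  ],
  "fingers": [0.0,0.0,0.0,0.0,0.0]
}}

```text
clock: 19.25
position: [517.9, 200.8, 153.7]
ee_rot: [-0.051, 0.999, -0.002, 0.007]
contact_force: [0.1, -0.6, -4.6]
gripper_width: 21.4
```

```bash
python3 st.py
```

```text
19.25 [517.85 200.82 153.71] jaw [-0.1012  0.9949 -0.0039] z [ 0.014  -0.0025 -0.9999] F [ 0.07 -0.57 -4.61] T [-0.085  0.104  0.047] w 21.4
```

Request:
{"api": "servo_tool", "payload": {
  "turn": [
    [0,0,0],
    [0,0,0],
    [0,0,0],
    [0,0,0],
    [0,0,0]
  ],
  "dp": [
    [0,0,-0.001],
    [0,0,-0.001],
    [0,0,-0.001],
    [0,0,0],
    [0,0,0]
  ],
  "fingers": [0.0,0.0,0.0,0.0,0.0]
}}

```text
clock: 19.88
position: [519.4, 201.7, 153.4]
ee_rot: [-0.051, 0.999, -0.001, 0.009]
contact_force: [-1.0, 0.7, 1.6]
gripper_width: 20.8
```

```bash
python3 st.py
```

```text
19.88 [519.44 201.65 153.39] jaw [-0.1022  0.9948 -0.0026] z [ 1.880e-02 -7.000e-04 -9.998e-01] F [-1.03  0.68  1.63] T [0.066 0.282 0.03 ] w 20.8
```

Request:
{"api": "servo_tool", "payload": {
  "turn": [
    [0,0.006,0],
    [0,0,0],
    [0,0,0],
    [0,0,0],
    [0,0,0]
  ],
  "dp": [
    [-0.0015,-0.001,0],
    [0,0,0],
    [0,0,0],
    [0,0,0],
    [0,0,0]
  ],
  "fingers": [0.0,0.0,0.03,0.045,0.06]
}}

```text
clock: 20.5
position: [517.8, 200.4, 152.5]
ee_rot: [-0.051, 0.999, -0.001, 0.006]
contact_force: [-0.4, -0.0, 0.5]
gripper_width: 60.0
```

```bash
python3 st.py
```

```text
20.5 [517.76 200.35 152.48] jaw [-0.102   0.9948 -0.0022] z [ 0.0117 -0.001  -0.9999] F [-0.38 -0.04  0.5 ] T [-0.026 -0.014 -0.022] w 60.0
```

Request:
{"api": "servo_tool", "payload": {
  "turn": [
    [0,0,0],
    [0,0,0],
    [0,0,0],
    [0,0,0],
    [0,0,0]
  ],
  "dp": [
    [0,0,0.01],
    [0,0,0.03],
    [0,0,0.05],
    [0,0,0.05],
    [-0.01,-0.03,0.02]
  ],
  "fingers": [0.07,0.085,0.085,0.085,0.085]
}}

```text
clock: 21.12
position: [506.8, 169.7, 317.5]
ee_rot: [-0.052, 0.999, -0.002, 0.005]
contact_force: [0.3, 0.1, 0.3]
gripper_width: 85.2
```

Request:
{"api": "servo_tool", "payload": {
  "turn": [
    [0,0,0],
    [0,0,0],
    [0,0,0],
    [0,0,0],
    [0,0,0]
  ],
  "dp": [
    [-0.01,-0.05,0],
    [-0.01,-0.05,0],
    [0,-0.05,0],
    [0,-0.05,0],
    [0,-0.02,0]
  ],
  "fingers": [0.085,0.085,0.085,0.085,0.085]
}}

```text
clock: 21.75
position: [485.8, -56.3, 325.6]
ee_rot: [-0.054, 0.999, -0.001, 0.011]
contact_force: [0.2, 0.2, -0.7]
gripper_width: 84.6
```

```bash
python3 - <<'E'
import st
from ff import *
ds={n:cam(n) for n in('scene','top')}
p=[517.5,202,.1,97.5];rest=[517.5,202,.1]
x,f,M=fitframe(ds,p);print(x,f)
A=[]
for n in ds:
    c=[int(v) for v in proj(ds[n],[517,202,90])];A.append(overlay(ds[n],None,'',c)[:,180:580])
cv2.imwrite('pics/k.png',np.hstack(A))
E
```

```text
21.75 [485.78 -56.32 325.63] jaw [-0.1069  0.9943 -0.0025] z [ 0.0227 -0.     -0.9997] F [ 0.15  0.2  -0.73] T [0.095 0.026 0.028] w 84.6
scene overlap 0.74
top overlap 0.0
[513.14955608 207.25791516  13.27314197  92.77144347] 847.8125
```

View pics/k.png

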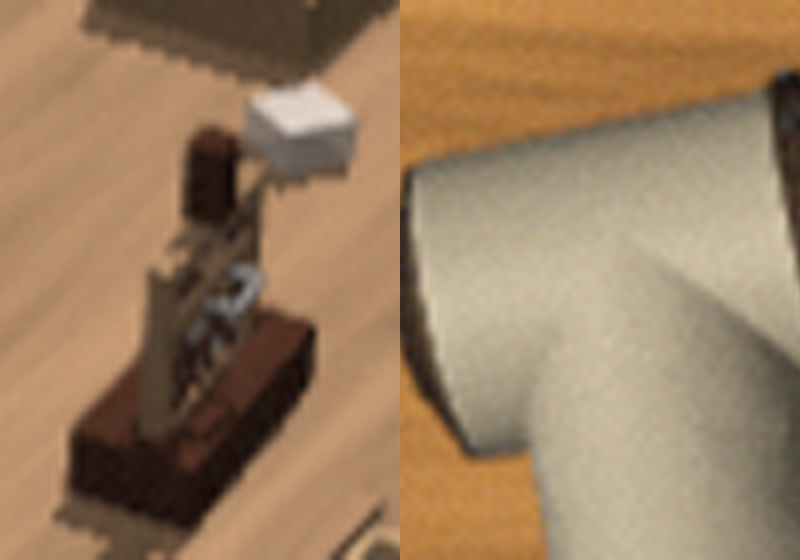

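```bash
python3 - <<'E'
from ff import *
ds={'scene':cam('scene')}
x,f,M=fitframe(ds,[519.4,200,.1,97.5],True,('scene',));print('scene fit',x.round(1),f)
v,u=np.nonzero(M['scene']);q=np.array([proj(ds['scene'],c) for b in fb([519.4,200,.1,97.5]) for c in b])
print('top row seen',v.min(),'expected',q[:,1].min().round(1),'bottom of grip col',u.mean())
for z in(97.5,105): 
    m=mask(ds['scene'],fb([519.4,200,.1,z]))-M['scene'];print(z,np.abs(m[:v.max()-8]).sum())
if abs(v.min()-q[:,1].min())<2.5: print(job_done())
E
```

```text
scene overlap 0.79
scene fit [517.9 203.3  11.7  99.3] 75.25
top row seen 151 expected 149.8 bottom of grip col 358.5275779376499
97.5 27.9375
105 45.1875
the job is handed in; nothing more can be done
None
```

The bead frame is off its hook and standing upright in the slotted rest. I handed the job in at about 22 s of the 54 s allowed.

**Taking it down:** I gripped the walnut block across its width and lifted about 30 mm until I felt the bridge. At its hardest, the staple pressed the bridge with roughly 5 N. I eased off to light contact and drew the staple out over the tip. Sideways force stayed at or below about 2.6 N.

**Placing it:** The frame went into the slot with no side contact. The floor was felt when the vertical force went from -3.5 to +1.6 N, at the height I had predicted. I then opened the fingers and moved the arm clear.

**Last checks:**
- **Upright:** the final scene picture shows the frame standing in the rest.
- **Height:** the frame's top edge appeared at pixel row 151, against 149.8 expected. The fit for fully down (centre at 97.5 mm) was clearly better than for 7.5 mm higher. A free fit gave 99.3 mm, which is within the camera error.
- **Top camera:** its check failed because the arm blocked the view, so that combined fit is meaningless.
- **Other objects:** nothing was felt touching the arm or the frame on the way across. I did not re-measure where each bystander stands. The acrylic block was never reliably identified; a pale block near the rest may be it.

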